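Swap two vessels on the restorer's bench and mount the statuette

TASK

The terracotta vase and the blue jar are standing on each other's mats: swap them so that the vase stands in the middle of the red mat and the jar in the middle of the blue mat, parking one of them in the middle of the free cork mat on the way. Once both are home, set the wooden plinth in the middle of the now empty cork mat, and only then stand the brass statuette centred on top of the plinth. Keep all pieces upright, set them down gently without dropping them, leave the amber jar, brush and tweezers where they are, and let go of everything at the end.

Things in the scene. Friction and masses are not known exactly. Their poses are not given: they have to be found in the camera images.
- red_vase: Loose terracotta (orange-brown) vase with a narrow neck and dark mouth, round, 80 mm high, about 0.22 kg. Widest and straight-sided, 56 mm diameter, from 22 to 52 mm above its foot; neck 32 mm, lip 42 mm diameter. Origin: centre of its underside, z up. Starts near the middle of the blue mat.
- blue_jar: Loose blue ceramic jar with a white band and a white lid with a blue knob, all one solid piece, round, 84 mm high, about 0.25 kg. Widest and straight-sided, 56 mm diameter, from 18 to 52 mm above its foot; lid 50 mm diameter. Origin: centre of its underside, z up. Starts near the middle of the red mat.
- plinth: Loose dark-wood square plinth, 56 x 56 mm and 36 mm high, straight-sided with a flat top, about 0.16 kg, with a thin brass band just below the top. Origin: centre of its underside, x and y along its sides, z up. Starts on the bare bench.
- statuette: Loose brass statuette of a robed figure on a dark round foot, 76 mm high, about 0.20 kg. Foot 38 mm diameter, 10 mm high; straight round robe 27 mm diameter from 16 to 46 mm above the underside, with thin folded arms standing out about 4 mm on its -x side, 41 to 53 mm up; head 19 mm at the top with a 22 mm disc on it. Origin: centre of its underside, z up. Starts on the bare bench.
- red_mat: Red square mat, 110 x 110 mm, 4 mm thick, fixed to the bench. Origin: centre of its underside on the bench, x and y along its sides. Home of the terracotta vase.
- blue_mat: Blue square mat, 110 x 110 mm, 4 mm thick, fixed to the bench. Origin: centre of its underside on the bench, x and y along its sides. Home of the blue jar.
- cork_mat: Light-brown cork square mat, 110 x 110 mm, 4 mm thick, fixed to the bench, empty at the start. Origin: centre of its underside on the bench, x and y along its sides. Parking spot for the swap, then the place of the plinth.
- amber_jar: Bystander: closed amber glass jar with a black cap, 84 mm diameter, 115 mm high, at the far middle of the bench. Origin: centre of its underside. Leave alone.
- flat_brush: Bystander: flat brush lying on the bench at the left, about 190 mm long, 46 mm wide, 13 mm high, along its x axis, bristles to +x. Origin: on the bench near the metal ferrule. Leave alone.
- tweezers: Bystander: steel tweezers lying on the bench at the right, 135 mm long along x, 20 mm wide, 5 mm high. Origin: middle of the underside. Leave alone.

How it is judged:
By the outcome, as a careful person would: the job done as asked, in the order asked, and still so for the second after the job is handed in, with the robot touching nothing.
It also fails if it takes over 131 s, if anything falls off the work surface, if the arm or the gripper's body presses on something with over 40 N, if the wrist force passes 120 N, or if a joint passes its speed limit or range.

ROBOT

A 6-joint arm with a two-finger parallel gripper is mounted at the origin on the work surface. World frame = base frame: x ahead of the robot, y to its left, z up, the work surface at z = 0. Lengths are in m, angles in rad, forces in N, time in s.
With the tool pointing down it reaches from about 0.375 to 0.75 m from the base axis. Payload 9 kg.
Tool frame: the origin (TCP) lies at the very end of the fingers, on their centre line; the grasp point (between the pads) lies 19 mm behind it; z points along the fingers, y is the line along which they close (so a half turn about z gives the same grasp; the last joint's range is limited). The gripper opens to 85 mm and grips with 20 to 120 N. Pads are 22 mm wide; open, the fingers measure 114 mm over their backs; the gripper's body (76 mm by 85 mm) begins 54 mm behind the grasp point. The pads swing forward as they close: fully open they stand 13 mm farther back than shut.
Start: joints at [1.017, 0.104, 0.097, 1.564, 0, 1.353], TCP at [0.198, 0.567, 0.197] pointing down, gripper open.
Joint ranges: [-2.99, 2.99], [-0.84, 1.86], [-1.1, 1.16], [-1.84, 2.11], [-1.51, 1.56], [-3.14, 3.14]. Speed limits (rad/s): [2.22, 2.22, 2.57, 3.14, 3.14, 3.14].

INTERFACE

Orientations are given as a 3x3 rotation matrix whose columns are the frame's x, y, z axes.
In Python, from rig import arm, cams, ticket, models gives the robot as it stands. The module is installed in compiled form; this text tells all that it offers.
- The arm moves only by the shell command python3 -m creep 'ROWS' [FORCE]. ROWS is JSON, one flat list of numbers, 5 for each row, row after row: the finger opening in m, from 0 to 0.0854, then the shift along the world's x, y, z in m, then the turn about the world's z in rad. In form: [gripper, dx, dy, dz, twist, gripper, dx, dy, dz, twist, ...]. A call has 1 to 12 rows; each row is the pose to reach, as a shift and turn from the pose commanded when the call began; what a row does not reach only later rows make up. A row lasts 1/12 s, in which the tool goes at most 41.7 mm and 7.16 degrees, less where a joint would pass 70% of its speed; a pose out of reach is approached as far as the arm can. A call with a gripper value outside its range is refused whole. The fingers move at their own pace and stop on an object; FORCE is the grip in N (left out, the last holds). Time passes only in rows, so rows that repeat a pose let the fingers close. It gives the time, the measured TCP pose, the force, the opening and the grip force at its end, in the units of the state.
- arm.state(): the state, without advancing time (a new reading comes with each control period).
- cams.camera(name): name is "scene" or "top" or "wrist"; returns (picture, depth): 480x640x3 uint8, red, green, blue; 480x640 float32, m along the optical axis (not along the pixel's ray), 0 where there is no reading.
- cams.camera_info(name): a dict with "fovy" (degrees; the focal length in pixels is half the picture's height over the tangent of half this angle, whatever the lens; pixels are square), "cx", "cy" (the principal point, pixels), "k1" (the pictures are not rectified: a ray, as slopes to the right and down, at radius r is drawn at 1 + k1 r^2 times it, then the intrinsics apply), "R" (3x3) and "t" (3): a world point X has camera coordinates R X + t. Camera axes: x right, y down, z forward; pixel columns grow to the right and rows downward; lengths in m; the calibration is good to about 2 mm. A picture is of the moment at which its call begins: read the wrist's pose just before it. camera_info takes no time and is no camera call; for the wrist camera it gives the pose at the moment of the call.
- ticket.finish_job(): hands the job in; it is judged then, once.
Trained networks look in the newest picture that a camera, given by its name, has taken for a name from the list of things; names that differ only in an ending like _2 or _b are one class to them, and where a whole thing is asked for, a point or a joint stands for the part that bears it (a point fixed in the world has none). Each returns a list of dicts, best first, with "p" (0 to 1); they miss things now and then, are a little off and sometimes report something else, mostly with a low value. They report only what shows in the picture. A call takes as long as a camera call.
- models.trace(camera, label): "mask" (480x640 bool, what is visible of it) and "rect" ([centre column, centre row, width, height] in pixels, round what is visible of it).
The state is a dict: "t": time; "joint_positions": joint angles; "joint_velocities": joint speeds; "joint_torque": joint torques, N m; "tool_pos": TCP position; "eef_rot": TCP orientation; "contact_force": force on the tool from outside, world axes, zero at the start; "torque": the same for the moment, N m; "grip_width": finger opening in m; "gripper_force": force on a finger pad.
Only numpy, scipy, OpenCV 4.12 (cv2) and the standard library are available. Lean on these libraries where they do the work, as an engineer would, in place of code of your own. Each camera call takes 0.05 s, during which the arm holds its last target. There are 200 camera calls.

## Working session

There is one attempt and no reset: what is moved stays moved. The work goes in short steps, Python scripts to look and compute and a shell command to move; the robot and the scene stay as the last step left them, time stands still between calls to the robot, and variables do not carry over. Pictures are saved under pics/ and viewed, at most 14 in all, crops included, and the job is handed in when it is done.

```bash
mkdir -p pics; cat > h.py <<'E'
import numpy as np, cv2
from rig import arm, cams, ticket, models
def info(n):
    c=cams.camera_info(n); f=240/np.tan(np.radians(c["fovy"])/2)
    return c,f,np.array(c["R"]),np.array(c["t"])
def pts(n,mask,d):
    c,f,R,t=info(n); v,u=np.nonzero(mask&(d>0)); z=d[v,u]
    K=np.array([[f,0,c["cx"]],[0,f,c["cy"]],[0,0,1]])
    p=cv2.undistortPoints(np.c_[u,v].astype(float)[:,None],K,np.array([c["k1"],0,0,0,0.]))[:,0]
    X=np.c_[p*z[:,None],z]
    return (X-t)@R
def save(n,img): cv2.imwrite(f"pics/{n}.png",img[:,:,::-1])
E
python3 - <<'E'
from h import *
s=arm.state(); print(s["t"],s["tool_pos"],s["eef_rot"],s["grip_width"])
for n in("top","scene"):
    p,d=cams.camera(n); save(n+"0",p)
    for l in "red_vase blue_jar plinth statuette red_mat blue_mat cork_mat amber_jar flat_brush tweezers".split():
        for r in models.trace(n,l)[:2]:
            if r["p"]<.3: continue
            P=pts(n,r["mask"],d); 
            if len(P)<5: continue
            zt=np.percentile(P[:,2],97); T=P[P[:,2]>zt-.006]
            rc=cv2.minAreaRect((T[:,:2]*1000).astype(np.float32))
            print(n,l,round(r["p"],2),np.round(r["rect"]),"ztop",zt.round(3),"mean",T.mean(0).round(3),"box",np.round(rc[0]),np.round(rc[1]),round(rc[2],1), "all",np.percentile(P[:,:2],[1,99],axis=0).round(3).tolist())
E
```

```text
0.0 [0.19752476 0.56616768 0.19652547] [[-9.44132859e-01  3.29564403e-01 -6.69408324e-04]
 [ 3.29564979e-01  9.44132230e-01 -1.12096713e-03]
 [ 2.62579111e-04 -1.27895544e-03 -9.99999148e-01]] 0.08565482258715994
top red_vase 0.57 [440. 327.  25.  24.] ztop 0.09 mean [ 0.443 -0.263  0.087] box [ 444. -263.] [37. 38.] 89.6 all [[0.416, -0.289], [0.471, -0.236]]
top blue_jar 0.93 [279. 226.  26.  22.] ztop 0.087 mean [0.676 0.114 0.087] box [676. 114.] [29. 15.] 22.0 all [[0.649, 0.088], [0.701, 0.138]]
top plinth 0.75 [278. 229.  59.  59.] ztop 0.012 mean [0.661 0.117 0.009] box [665. 119.] [107. 106.] 33.4 all [[0.604, 0.054], [0.731, 0.182]]
top plinth 0.61 [395. 246.  32.  31.] ztop 0.043 mean [ 0.629 -0.158  0.039] box [ 629. -158.] [54. 55.] 23.5 all [[0.599, -0.19], [0.659, -0.126]]
top statuette 0.62 [330. 320.  14.  16.] ztop 0.078 mean [ 0.458 -0.008  0.076] box [458.  -8.] [21. 18.] 0.8 all [[0.44, -0.025], [0.475, 0.008]]
top red_mat 0.64 [278. 230.  58.  58.] ztop 0.011 mean [0.66  0.118 0.007] box [666. 119.] [108. 107.] 34.5 all [[0.602, 0.056], [0.731, 0.182]]
top blue_
[... 1832 characters left out ...]
0.003 mean [0.478 0.231 0.001] box [476. 235.] [115. 115.] 81.4 all [[0.42, 0.176], [0.531, 0.291]]
scene amber_jar 0.69 [387. 282.  50.  75.] ztop 0.114 mean [ 0.794 -0.013  0.112] box [793. -10.] [70. 73.] 12.3 all [[0.762, -0.052], [0.833, 0.019]]
scene amber_jar 0.41 [381. 235.  25.  25.] ztop 0.081 mean [0.68  0.108 0.08 ] box [679. 107.] [17. 11.] 70.7 all [[0.658, 0.083], [0.705, 0.128]]
scene flat_brush 0.63 [460. 210.  74.  33.] ztop 0.012 mean [0.686 0.404 0.009] box [663. 404.] [186.  54.] 5.5 all [[0.574, 0.378], [0.755, 0.444]]
scene tweezers 0.56 [167. 363.  53.  44.] ztop 0.005 mean [ 0.657 -0.383  0.002] box [ 660. -381.] [134.  26.] 3.9 all [[0.596, -0.396], [0.725, -0.371]]
```

View pics/top0.png

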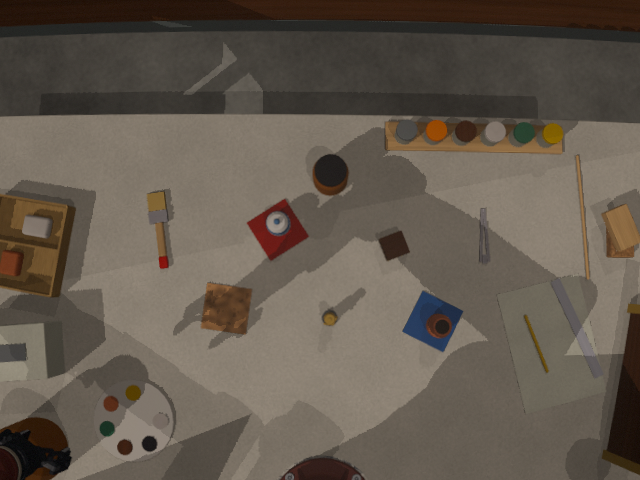

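View pics/scene0.png

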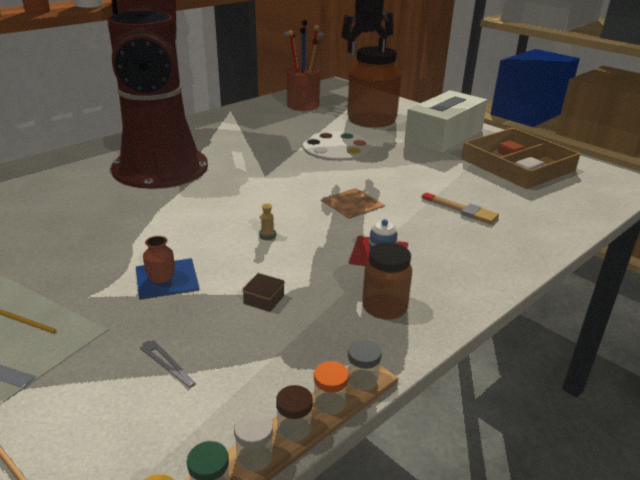

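The networks' finds match the pictures. In the top view the jar is at (277,223) on the red mat, the vase at (440,325) on the blue mat, the cork at (227,308), the plinth at (394,245) and the statuette at (330,319). I'll move over the cork and look at it with the wrist camera.

```bash
python3 -m creep '[0.085,0.24,-0.329,0.05,0,0.085,0.24,-0.329,0.05,0,0.085,0.24,-0.329,0.05,0,0.085,0.24,-0.329,0.05,0,0.085,0.24,-0.329,0.05,0,0.085,0.24,-0.329,0.05,0,0.085,0.24,-0.329,0.05,0,0.085,0.24,-0.329,0.05,0,0.085,0.24,-0.329,0.05,0,0.085,0.24,-0.329,0.05,0,0.085,0.24,-0.329,0.05,0,0.085,0.24,-0.329,0.05,0]'
cat >> h.py <<'E'
def look(name,labels,zt=None,save_as=None):
    p,d=cams.camera("wrist"); c,f,R,t=info("wrist")
    if save_as: save(save_as,p)
    s=arm.state(); print("t",round(s["t"],2),"tcp",np.round(s["tool_pos"],4),"yaw_y",np.degrees(np.arctan2(s["eef_rot"][1][1],s["eef_rot"][0][1])).round(1),"cam",(-R.T@t).round(3),"w",round(s["grip_width"],4))
    for l in labels:
        for r in models.trace("wrist",l)[:1]:
            P=pts("wrist",r["mask"],d)
            if len(P)<5: continue
            z=np.percentile(P[:,2],97); T=P[P[:,2]>z-.006]
            rc=cv2.minAreaRect((T[:,:2]*1000).astype(np.float32))
            print(l,round(r["p"],2),np.round(r["rect"]),"ztop",z.round(3),"box",np.round(rc[0],1),np.round(rc[1],1),round(rc[2],1),"all",np.percentile(P[:,:2],[1,99],axis=0).round(3).tolist())
E
python3 -c "
from h import *
look('a',['cork_mat','blue_jar','red_mat'],save_as='w1')"
```

```text
t: 2.1
tool_pos: [0.4387, 0.2361, 0.2475]
eef_rot: [[-0.943, 0.333, 0.0], [0.333, 0.943, 0.0], [-0.0, 0.0, -1.0]]
contact_force: [-0.3, 0.2, -0.3]
grip_width: 0.0853
gripper_force: 0.0
t 2.15 tcp [0.4379 0.2371 0.2473] yaw_y 70.7 cam [0.364 0.264 0.425] w 0.0848
cork_mat 0.74 [330. 216. 116. 116.] ztop 0.006 box [475.6 240. ] [110.5 111.8] 82.9 all [[0.419, 0.185], [0.529, 0.296]]
blue_jar 0.97 [289. 413.  47.  64.] ztop 0.077 box [558.7 185.9] [ 44.6 282.1] 60.1 all [[0.649, 0.099], [0.687, 0.146]]
red_mat 0.85 [292. 374. 124.  87.] ztop 0.006 box [667.9 122.4] [113.8 113.9] 33.8 all [[0.598, 0.054], [0.716, 0.191]]
```

View pics/w1.png

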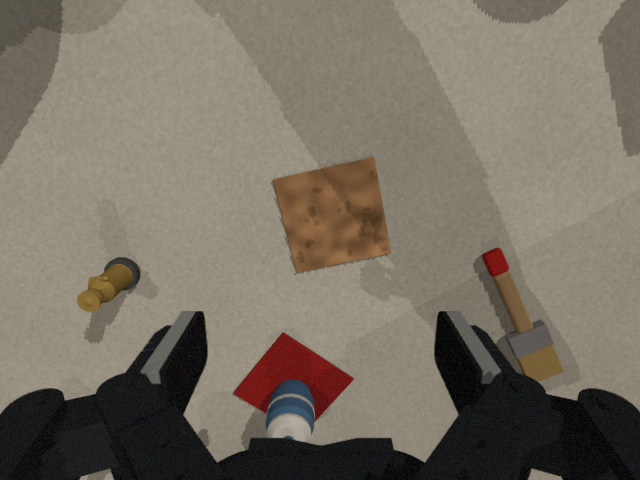

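The wrist view shows the cork centred near (331,215), the red mat at (292,385) and the jar at (290,410), with the fingers in the lower part. Next I look at the jar from nearer.

```bash
python3 -m creep '[0.085,0.18,-0.105,-0.03,0,0.085,0.18,-0.105,-0.03,0,0.085,0.18,-0.105,-0.03,0,0.085,0.18,-0.105,-0.03,0,0.085,0.18,-0.105,-0.03,0,0.085,0.18,-0.105,-0.03,0,0.085,0.18,-0.105,-0.03,0]' 30 | grep -v rot
python3 -c "
from h import *
look('a',['blue_jar','red_mat','cork_mat'],save_as='w2')"
```

```text
t: 2.88
tool_pos: [0.6179, 0.1324, 0.2147]
contact_force: [-0.8, 0.8, -0.1]
grip_width: 0.0849
gripper_force: 0.0
t 2.93 tcp [0.6173 0.1333 0.2163] yaw_y 70.8 cam [0.544 0.16  0.394] w 0.0852
blue_jar 0.85 [322. 270.  63.  72.] ztop 0.09 box [677.3 116.5] [13.7 12.4] 81.7 all [[0.65, 0.092], [0.701, 0.144]]
red_mat 0.79 [324. 237. 147. 140.] ztop 0.01 box [668.7 121.5] [113.6 111.5] 34.2 all [[0.599, 0.054], [0.718, 0.188]]
cork_mat 0.84 [383.  39. 137.  79.] ztop 0.01 box [498.1 238.4] [113.6  67.2] 83.1 all [[0.465, 0.183], [0.534, 0.291]]
```

View pics/w2.png

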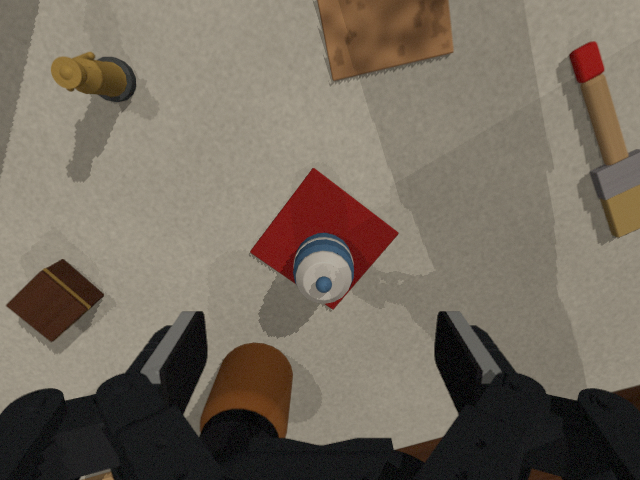

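The picture shows the jar's blue knob at (323,284), off the red mat's middle at about (324,237). The measured heights and sizes fit, so I grasp the jar.

```bash
python3 -m creep '[0.085,0.0595,-0.016,0,0,0.085,0.0595,-0.016,0,0,0.085,0.0595,-0.016,-0.03,0,0.085,0.0595,-0.016,-0.06,0,0.085,0.0595,-0.016,-0.09,0,0.085,0.0595,-0.016,-0.115,0,0.085,0.0595,-0.016,-0.14,0,0.085,0.0595,-0.016,-0.16,0,0.085,0.0595,-0.016,-0.175,0,0.085,0.0595,-0.016,-0.185,0,0.085,0.0595,-0.016,-0.19,0,0.085,0.0595,-0.016,-0.19,0]' 30 | grep -v rot
python3 -m creep '[0.05,0,0,0,0,0.05,0,0,0,0,0.05,0,0,0,0,0.05,0,0,0,0,0.05,0,0,0,0,0.05,0,0,0,0,0.05,0,0,0,0,0.05,0,0,0,0]' 30 | grep -v rot
```

```text
t: 4.08
tool_pos: [0.6766, 0.1172, 0.0273]
contact_force: [0.0, 0.2, -0.9]
grip_width: 0.0853
gripper_force: 0.0
t: 4.75
tool_pos: [0.6773, 0.1164, 0.0274]
contact_force: [0.0, -1.3, 0.8]
grip_width: 0.0499
gripper_force: 0.7
```

```bash
python3 -c "
from h import *
look('a',['blue_jar','red_mat'],save_as='w3')"
```

```text
t 4.8 tcp [0.6772 0.1164 0.0274] yaw_y 70.8 cam [0.603 0.143 0.205] w 0.0498
blue_jar 0.7 [318. 303. 130. 157.] ztop 0.088 box [677.6 117.7] [13.6 12.9] 74.6 all [[0.651, 0.094], [0.699, 0.143]]
red_mat 0.94 [319. 196. 286. 210.] ztop 0.006 box [667.6 119.1] [110.3 109.9] 33.3 all [[0.599, 0.053], [0.704, 0.186]]
```

View pics/w3.png

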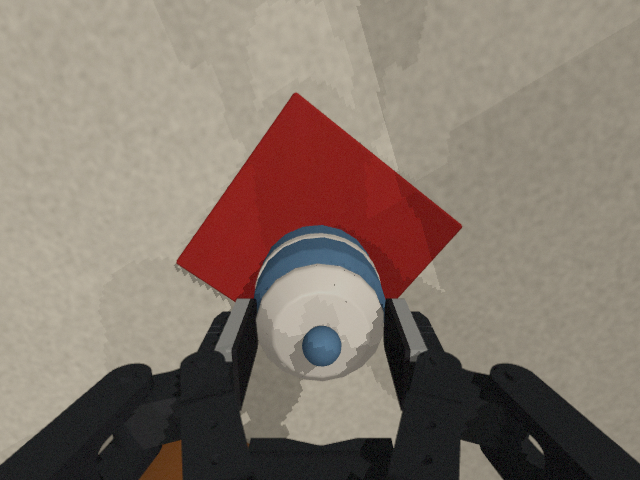

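The pads sit either side of the jar, at about (240,340) and (405,340), nearly touching it. The knob at (322,346) is midway between them. The opening reading may have an offset, so I close further.

```bash
python3 -m creep '[0.035,0,0,0,0,0.035,0,0,0,0,0.035,0,0,0,0,0.035,0,0,0,0]' 30 | grep -v rot
python3 -m creep '[0.02,0,0,0,0,0.02,0,0,0,0,0.02,0,0,0,0,0.02,0,0,0,0]' 30 | grep -v rot
```

```text
t: 5.23
tool_pos: [0.6775, 0.1163, 0.0278]
contact_force: [-0.5, -2.9, 5.2]
grip_width: 0.0472
gripper_force: 31.1
t: 5.57
tool_pos: [0.6775, 0.1163, 0.0278]
contact_force: [-2.0, -4.0, 5.0]
grip_width: 0.0468
gripper_force: 31.1
```

```bash
python3 -m creep '[0.085,0,0,0,0,0.085,0,0,0,0,0.085,0,0,0,0,0.085,0,0,0,0,0.085,0,0,-0.005,0,0.085,0,0,-0.005,0,0.02,0,0,-0.005,0,0.02,0,0,-0.005,0,0.02,0,0,-0.005,0,0.02,0,0,-0.005,0,0.02,0,0,-0.005,0,0.02,0,0,-0.005,0]' 30 | grep -v rot
python3 -m creep '[0.02,0,0,0,0,0.02,0,0,0,0,0.02,0,0,0,0]' 30 | grep -v rot
```

```text
t: 6.57
tool_pos: [0.678, 0.1157, 0.0232]
contact_force: [0.8, -5.2, 6.2]
grip_width: 0.0485
gripper_force: 30.8
t: 6.82
tool_pos: [0.678, 0.1157, 0.0232]
contact_force: [-0.5, -4.9, 5.9]
grip_width: 0.0484
gripper_force: 30.7
```

```bash
python3 -m creep '[0.02,0,0,0.005,0,0.02,0,0,0.012,0,0.02,0,0,0.02,0,0.02,0,0,0.02,0,0.02,0,0,0.02,0]' 30 | grep -v rot
python3 -c "
from h import *
look('a',['blue_jar','red_mat'],save_as='w4')"
```

```text
t: 7.23
tool_pos: [0.6777, 0.1168, 0.0431]
contact_force: [0.6, 0.5, -3.5]
grip_width: 0.0484
gripper_force: 29.4
t 7.28 tcp [0.6773 0.1167 0.0425] yaw_y 70.8 cam [0.603 0.144 0.22 ] w 0.0482
blue_jar 0.81 [320. 307. 128. 161.] ztop 0.106 box [678.  117.4] [13.7 12.6] 83.4 all [[0.651, 0.095], [0.698, 0.144]]
red_mat 0.72 [318. 194. 268. 201.] ztop 0.005 box [667.9 118.6] [112.  111.7] 33.2 all [[0.598, 0.052], [0.703, 0.186]]
```

View pics/w4.png

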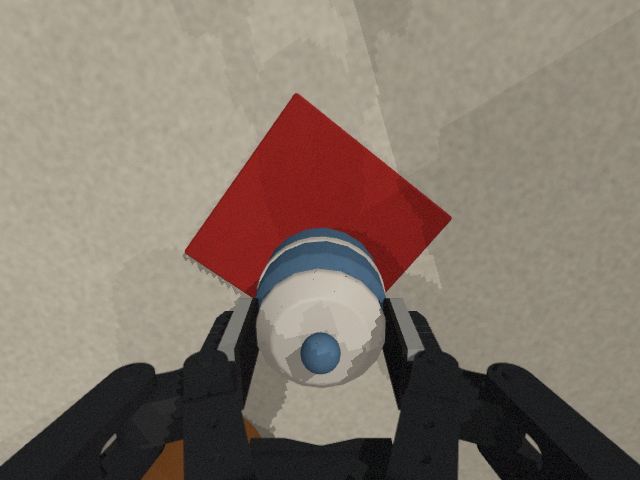

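The jar is lifted: its top went from 0.088 to 0.107 m, and the knob at (320,352) is centred between the pads. I carry it to the cork.

```bash
python3 -m creep '[0.02,0,0,0.03,0,0.02,-0.01,0.006,0.055,0,0.02,-0.03,0.018,0.06,0,0.02,-0.055,0.033,0.06,0,0.02,-0.08,0.048,0.06,0,0.02,-0.105,0.063,0.06,0,0.02,-0.13,0.079,0.06,0,0.02,-0.155,0.094,0.06,0,0.02,-0.178,0.108,0.06,0,0.02,-0.193,0.117,0.06,0,0.02,-0.2015,0.122,0.06,0,0.02,-0.2015,0.122,0.06,0]' 30 | grep -v rot
python3 -m creep '[0.02,0,0,-0.02,0,0.02,0,0,-0.04,0,0.02,0,0,-0.055,0,0.02,0,0,-0.065,0,0.02,0,0,-0.065,0]' 30 | grep -v rot
python3 -c "
from h import *
look('a',['blue_jar','cork_mat'],save_as='w5')"
```

```text
t: 8.38
tool_pos: [0.4743, 0.2395, 0.1023]
contact_force: [0.3, 0.4, -2.1]
grip_width: 0.0483
gripper_force: 30.0
t: 8.8
tool_pos: [0.4748, 0.2376, 0.0349]
contact_force: [-0.1, -1.3, -2.2]
grip_width: 0.0485
gripper_force: 30.0
t 8.85 tcp [0.4755 0.2379 0.0364] yaw_y 70.7 cam [0.402 0.265 0.214] w 0.0483
blue_jar 0.57 [319. 310. 128. 157.] ztop 0.101 box [477.3 239.1] [13.5 13. ] 71.7 all [[0.451, 0.217], [0.497, 0.265]]
cork_mat 0.82 [313. 248. 230. 217.] ztop 0.01 box [477.4 239.8] [109.9 108.7] 83.3 all [[0.421, 0.188], [0.524, 0.297]]
```

Jar and cork centres agree within 1 mm. Lowering.

```bash
python3 -m creep '[0.02,0,0,-0.006,0,0.02,0,0,-0.01,0,0.02,0,0,-0.012,0,0.02,0,0,-0.013,0,0.02,0,0,-0.013,0]' 30 | grep -v rot
```

```text
t: 9.37
tool_pos: [0.4755, 0.2385, 0.0241]
contact_force: [0.1, 0.2, -2.8]
grip_width: 0.0486
gripper_force: 30.0
```

```bash
python3 -m creep '[0.02,0,0,-0.001,0,0.02,0,0,-0.002,0,0.02,0,0,-0.002,0]' 30 | grep -v rot
```

```text
t: 9.62
tool_pos: [0.4762, 0.2386, 0.0233]
contact_force: [-0.8, -0.6, 3.4]
grip_width: 0.0483
gripper_force: 31.4
```

```bash
python3 -m creep '[0.085,0,0,0,0,0.085,0,0,0,0,0.085,0,0,0,0,0.085,0,0,0,0,0.085,0,0,0.02,0,0.085,0,0,0.05,0,0.085,0,0,0.09,0,0.085,0,0,0.13,0,0.085,0,0,0.17,0,0.085,-0.02,-0.03,0.193,0,0.085,-0.04,-0.06,0.193,0,0.085,-0.04,-0.1,0.193,0]' 30 | grep -v rot
python3 -m creep '[0.085,-0.05,-0.384,0,0,0.085,-0.05,-0.384,0,0,0.085,-0.05,-0.384,0,0,0.085,-0.05,-0.384,0,0,0.085,-0.05,-0.384,0,0,0.085,-0.05,-0.384,0,0,0.085,-0.05,-0.384,0,0,0.085,-0.05,-0.384,0,0,0.085,-0.05,-0.384,0,0,0.085,-0.05,-0.384,0,0,0.085,-0.05,-0.384,0,0,0.085,-0.05,-0.384,0,0]' | grep -v rot
python3 -c "
from h import *
look('a',['red_vase','blue_mat','plinth','statuette'],save_as='w6')"
```

```text
t: 10.62
tool_pos: [0.4344, 0.1391, 0.2176]
contact_force: [0.9, 0.5, -0.4]
grip_width: 0.0853
gripper_force: 0.0
t: 11.62
tool_pos: [0.3855, -0.2454, 0.2152]
contact_force: [-0.7, 0.5, -0.2]
grip_width: 0.0854
gripper_force: 0.0
t 11.67 tcp [ 0.3858 -0.2447  0.2153] yaw_y 70.8 cam [ 0.312 -0.218  0.393] w 0.0847
red_vase 0.57 [321. 271.  57.  73.] ztop 0.087 box [ 445.  -261.7] [40.4 39.8] 53.5 all [[0.418, -0.287], [0.464, -0.235]]
blue_mat 0.71 [332. 254. 117. 112.] ztop 0.007 box [ 453.8 -254.2] [111.3 111. ] 63.9 all [[0.388, -0.319], [0.518, -0.189]]
plinth 0.53 [439. 379.  21.  36.] ztop 0.277 box [ 410.6 -206.6] [2.  0.2] 3.0 all [[0.41, -0.207], [0.662, -0.183]]
statuette 0.67 [594. 188.  90.  47.] ztop 0.076 box [458.5  -8.5] [21.7 21.4] 41.7 all [[0.441, -0.027], [0.48, 0.036]]
```

View pics/w6.png

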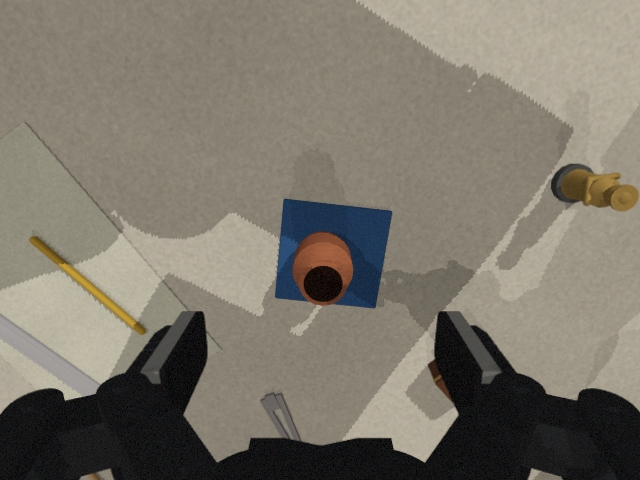

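The picture shows the vase's mouth at (322,284) on the blue mat, which is centred near (333,254). The lip measures 40 mm at height 0.087 m, as it should, so I grasp the vase.

```bash
python3 -m creep '[0.085,0.0595,-0.017,0,0,0.085,0.0595,-0.017,0,0,0.085,0.0595,-0.017,-0.04,0,0.085,0.0595,-0.017,-0.08,0,0.085,0.0595,-0.017,-0.11,0,0.085,0.0595,-0.017,-0.135,0,0.085,0.0595,-0.017,-0.16,0,0.085,0.0595,-0.017,-0.18,0,0.085,0.0595,-0.017,-0.19,0,0.085,0.0595,-0.017,-0.194,0,0.085,0.0595,-0.017,-0.194,0]' 30 | grep -v rot
python3 -m creep '[0.02,0,0,0,0,0.02,0,0,0,0,0.02,0,0,0,0,0.02,0,0,0,0,0.02,0,0,0,0,0.02,0,0,0,0,0.02,0,0,0,0,0.02,0,0,0,0]' 30 | grep -v rot
```

```text
t: 12.78
tool_pos: [0.4452, -0.2618, 0.0212]
contact_force: [-0.8, -0.5, 0.1]
grip_width: 0.0847
gripper_force: 0.0
t: 13.45
tool_pos: [0.4459, -0.2645, 0.0235]
contact_force: [-3.1, -3.9, 8.1]
grip_width: 0.0446
gripper_force: 25.6
```

```bash
python3 -c "
from h import *
look('a',['red_vase','blue_mat'],save_as='w7')
p,d=cams.camera('wrist')
# finger pads height: pixels of fingers
for r in ((225,345),(400,345),(240,310),(400,310),(250,305),(410,330)):
    m=np.zeros((480,640),bool); m[r[1]-2:r[1]+3,r[0]-2:r[0]+3]=1
    print(r,pts('wrist',m,d).mean(0).round(4))
"
```

```text
t 13.5 tcp [ 0.4459 -0.2645  0.0235] yaw_y 70.7 cam [ 0.372 -0.237  0.201] w 0.045
red_vase 0.83 [321. 313. 133. 173.] ztop 0.086 box [ 445.1 -262.8] [40.7 41.3] 65.6 all [[0.417, -0.282], [0.463, -0.237]]
blue_mat 0.72 [347. 260. 228. 209.] ztop 0.006 box [ 452.6 -255.7] [111.9 109.7] 64.0 all [[0.385, -0.31], [0.49, -0.189]]
(225, 345) [ 0.4276 -0.2877  0.0946]
(400, 345) [ 0.4439 -0.2368  0.0967]
(240, 310) [ 0.4317 -0.2912  0.0629]
(400, 310) [ 0.4485 -0.2328  0.0692]
(250, 305) [ 0.4275 -0.2837  0.0711]
(410, 330) [ 0.4473 -0.2322  0.0854]
```

View pics/w7.png

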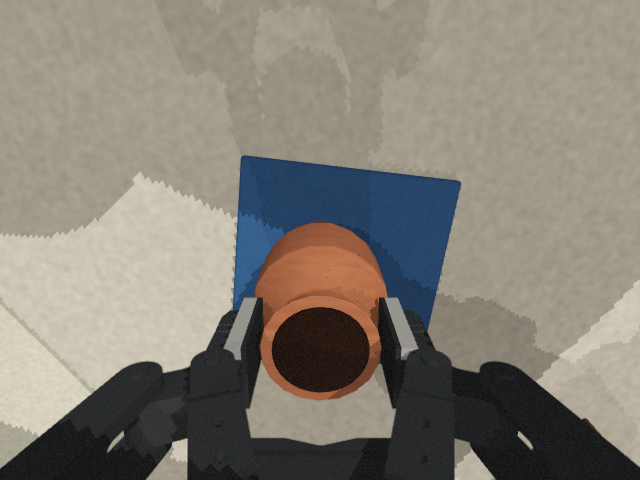

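```bash
python3 -m creep '[0.085,0,0,0,0,0.085,0,0,0,0,0.085,0,0,0,0,0.085,0,0,0,0,0.085,0,0,-0.004,0,0.085,0,0,-0.004,0,0.05,0,0,-0.004,0,0.05,0,0,-0.004,0,0.05,0,0,-0.004,0,0.05,0,0,-0.004,0,0.05,0,0,-0.004,0]' 30 | grep -v rot
python3 -c "
from h import *
p,d=cams.camera('wrist'); save('w8',p)
m=np.zeros((480,640),bool); m[200:470,60:600]=1
P=pts('wrist',m,d); s=arm.state(); y=np.array(s['eef_rot'])[:,1]; x=np.array(s['eef_rot'])[:,0]
Q=P-np.array(s['tool_pos']); a=Q@y; b=Q@x
for z in np.arange(0,.1,.006):
    k=(abs(P[:,2]-z)<.003)&(abs(b)<.02)&(abs(a)<.08); 
    if k.sum()>5: print(round(z,3),k.sum(),np.histogram(a[k]*1000,bins=np.arange(-80,81,5))[0])
"
```

```text
t: 14.57
tool_pos: [0.4454, -0.2634, 0.0184]
contact_force: [-3.0, -0.5, 6.9]
grip_width: 0.0518
gripper_force: 25.8
0.0 6421 [684 669 660 659 676 674 523  35   0   0   0   0   0   0   0   0   0   0
   0   0   0   0   1   0   0   0   0   0  15 478 660 687]
0.006 7244 [  0   0   0   0   0   0  84 560 651 528 309 171  89  20   0   0   0   0
   5  51 129 238 418 613 648 673 697 696 590  73   1   0]
0.03 59 [ 0  0  0  0  0  0  0  0  0  0  0 21  8  0  0  0  0  0  0  0 23  7  0  0
  0  0  0  0  0  0  0  0]
0.036 67 [ 0  0  0  0  0  0  0  0  0  0  0 25  8  0  0  0  0  0  0  0 24 10  0  0
  0  0  0  0  0  0  0  0]
0.042 77 [ 0  0  0  0  0  0  0  0  0  0  0 24 11  0  0  0  0  0  0  0 29 13  0  0
  0  0  0  0  0  0  0  0]
0.048 82 [ 0  0  0  0  0  0  0  0  0  0  0 33 11  0  0  0  0  0  0  0 27 11  0  0
  0  0  0  0  0  0  0  0]
0.054 132 [ 0  0  0  0  0  0  0  0  0  0  0 44 20  0  0  0  0  0  0  2 46 20  0  0
  0  0  0  0  0  0  0  0]
0.06 1904 [  0   0   0   0   0   0   0   0   0   9  33 545 267  79   1   0   0   0
  21 176 412 336  25   0   0   0   0   0   0   0   0   0]
0.066 3141 [  0   0 
[... 164 characters left out ...]
0  77  74 118 199   7 114 174 181 180 179
 152  40   0 261  87 117  15   0   0   0   0   0   0   0]
0.078 1145 [  0   0   0   0   0   0   0   0  86  88 145 230   0   0   5  16  24  15
   0   0   0 299  95 130  12   0   0   0   0   0   0   0]
0.084 11525 [   0    0    0    0    0    0    0    0   95   94  151  246  560 1192
 1460 1576 1611 1544 1338  940  117  333  106  149   13    0    0    0
    0    0    0    0]
0.09 1153 [  0   0   0   0   0   0   0   0  26  51 183 306   0   3   6   2  10   6
   4   1   0 389 126  35   5   0   0   0   0   0   0   0]
0.096 1483 [  0   0   0   0   0   0   0  24  26  71 448 160   0   0   0   0   0   0
   0   0   0 528 143  50  24   9   0   0   0   0   0   0]
```

Width reading grew strongly when lower, so the pads are touching the shoulder. I check where the fingertips and gripper body really are.

```bash
python3 -m creep '[0.085,0,0,0,0,0.085,0,0,0,0,0.085,0,0,0,0,0.085,0,0,0,0]' 30 | grep -v rot
python3 -c "
from h import *
s=arm.state(); p,d=cams.camera('wrist'); save('w9',p)
y=np.array(s['eef_rot'])[:,1]; x=np.array(s['eef_rot'])[:,0]
for c,r in [(180,335),(200,325),(440,325),(460,335),(320,455),(320,470),(150,380),(260,455),(190,320),(205,312),(435,312),(205,345)]:
    m=np.zeros((480,640),bool); m[r-2:r+3,c-2:c+3]=1
    P=pts('wrist',m,d); 
    if len(P): Q=np.median(P,axis=0)-s['tool_pos']; print(c,r,'along y',(Q@y).round(4),'x',(Q@x).round(4),'dz',Q[2].round(4),'n',len(P))
"
```

```text
t: 14.95
tool_pos: [0.4452, -0.2623, 0.0171]
contact_force: [-0.6, -1.1, -0.3]
grip_width: 0.0846
gripper_force: 0.0
180 335 along y -0.0431 x 0.0109 dz 0.0674 n 25
200 325 along y -0.0412 x 0.0062 dz 0.0533 n 25
440 325 along y 0.0435 x 0.0057 dz 0.0531 n 25
460 335 along y 0.0451 x 0.0107 dz 0.0677 n 25
320 455 along y 0.0011 x 0.0107 dz 0.1131 n 24
320 470 along y 0.0011 x 0.0107 dz 0.1167 n 25
150 380 along y -0.045 x 0.0087 dz 0.0863 n 25
260 455 along y -0.0114 x 0.0109 dz 0.1132 n 25
190 320 along y -0.0429 x 0.0108 dz 0.0581 n 25
205 312 along y -0.0615 x -0.0263 dz -0.016 n 25
435 312 along y 0.0633 x -0.0264 dz -0.0159 n 25
205 345 along y -0.0412 x -0.0036 dz 0.0505 n 25
```

View pics/w9.png

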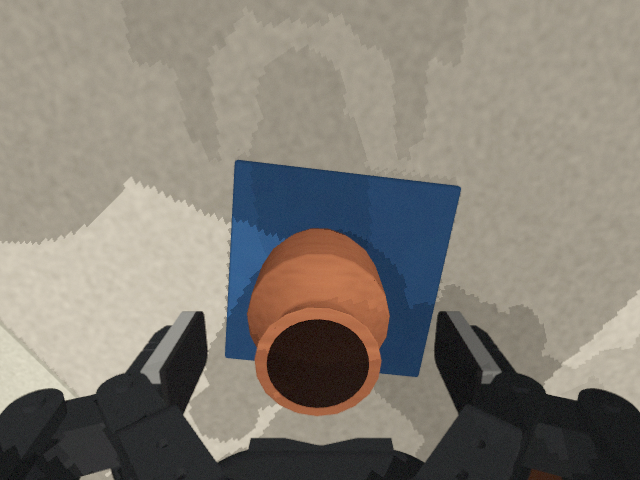

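The picture shows the open fingertips at (190,315) and (450,315), level with the vase's lip. The depth puts the tips about 50 mm above the reported TCP when open, where 13 mm is expected. So the tool is really about 38 mm shorter than reported, and I go 36 mm lower, watching the force.

```bash
python3 -m creep '[0.085,0,0,-0.01,0,0.085,0,0,-0.02,0,0.085,0,0,-0.027,0,0.085,0,0,-0.032,0,0.085,0,0,-0.036,0,0.085,0,0,-0.036,0]' 30 | grep -v rot
python3 -m creep '[0.03,0,0,0,0,0.03,0,0,0,0,0.03,0,0,0,0,0.03,0,0,0,0,0.03,0,0,0,0,0.03,0,0,0,0,0.03,0,0,0,0]' 30 | grep -v rot
```

```text
t: 15.5
tool_pos: [0.4446, -0.2619, -0.0199]
contact_force: [0.5, -0.1, -0.2]
grip_width: 0.0855
gripper_force: 0.0
t: 16.08
tool_pos: [0.4456, -0.2629, -0.018]
contact_force: [-0.3, 0.1, 6.5]
grip_width: 0.0552
gripper_force: 32.7
```

Width 55 mm confirms it: the pads are now on the straight part. Lifting and carrying to the red mat.

```bash
python3 -m creep '[0.03,0,0,0.01,0,0.03,0,0,0.03,0,0.03,0,0,0.055,0,0.03,0,0,0.08,0,0.03,0.012,0.02,0.1,0,0.03,0.025,0.042,0.105,0,0.03,0.04,0.068,0.105,0,0.03,0.056,0.096,0.105,0,0.03,0.072,0.124,0.105,0,0.03,0.088,0.152,0.105,0,0.03,0.104,0.18,0.105,0,0.03,0.12,0.206,0.105,0]' 30 | grep -v rot
python3 -m creep '[0.03,0.016,0.028,0,0,0.03,0.032,0.056,0,0,0.03,0.048,0.084,0,0,0.03,0.064,0.112,0,0,0.03,0.08,0.137,0,0,0.03,0.092,0.158,0,0,0.03,0.1,0.17,-0.01,0,0.03,0.103,0.176,-0.03,0,0.03,0.103,0.176,-0.055,0,0.03,0.103,0.176,-0.075,0,0.03,0.103,0.176,-0.087,0,0.03,0.103,0.176,-0.087,0]' 30 | grep -v rot
python3 -c "
from h import *
look('a',['red_vase','red_mat'],save_as='w10')"
```

```text
t: 17.08
tool_pos: [0.5654, -0.0545, 0.0865]
contact_force: [0.4, -0.5, -0.7]
grip_width: 0.055
gripper_force: 32.6
t: 18.08
tool_pos: [0.6655, 0.1196, -0.0043]
contact_force: [-0.2, -1.1, -1.6]
grip_width: 0.0548
gripper_force: 32.5
t 18.13 tcp [ 0.6667  0.1195 -0.002 ] yaw_y 70.8 cam [0.593 0.147 0.176] w 0.0547
red_vase 0.98 [320. 353. 177. 194.] ztop 0.104 box [657.4 124.3] [38.1 20.7] 71.0 all [[0.64, 0.098], [0.676, 0.147]]
red_mat 0.76 [321. 225. 329. 213.] ztop 0.011 box [672.1 119.3] [113.  110.1] 33.2 all [[0.602, 0.051], [0.696, 0.187]]
```

```bash
python3 -m creep '[0.03,0,0,-0.007,0,0.03,0,0,-0.012,0,0.03,0,0,-0.015,0,0.03,0,0,-0.0165,0,0.03,0,0,-0.0165,0]' 30 | grep -v rot
python3 -m creep '[0.03,0,0,-0.001,0,0.03,0,0,-0.0015,0,0.03,0,0,-0.0015,0]' 30 | grep -v rot
```

```text
t: 18.65
tool_pos: [0.6679, 0.1195, -0.0177]
contact_force: [-0.4, -0.6, -1.8]
grip_width: 0.0553
gripper_force: 32.6
t: 18.9
tool_pos: [0.6684, 0.1195, -0.018]
contact_force: [-2.9, -0.6, 4.3]
grip_width: 0.0548
gripper_force: 33.0
```

```bash
python3 -m creep '[0.085,0,0,0,0,0.085,0,0,0,0,0.085,0,0,0,0,0.085,0,0,0,0,0.085,0,0,0.02,0,0.085,0,0,0.05,0,0.085,0,0,0.09,0,0.085,0,0,0.13,0,0.085,-0.02,0.007,0.165,0,0.085,-0.05,0.018,0.19,0,0.085,-0.07,0.024,0.19,0,0.085,-0.07,0.024,0.19,0]' 30 | grep -v rot
python3 -c "
from h import *
look('a',['red_vase','red_mat'],save_as='w11')
p,d=cams.camera('top');save('t11',p)
for l in('red_vase','red_mat','blue_mat','cork_mat','blue_jar'):
    r=models.trace('top',l)[0]; P=pts('top',r['mask'],d); z=np.percentile(P[:,2],97);T=P[P[:,2]>z-.006]
    rc=cv2.minAreaRect((T[:,:2]*1000).astype(np.float32)); print(l,r['p'],z,rc)"
```

```text
t: 19.9
tool_pos: [0.5967, 0.1451, 0.1743]
contact_force: [-0.1, 0.3, -0.7]
grip_width: 0.0849
gripper_force: 0.0
t 19.95 tcp [0.5977 0.1443 0.1728] yaw_y 70.8 cam [0.523 0.171 0.35 ] w 0.0852
red_vase 0.69 [318. 304.  68.  86.] ztop 0.084 box [669.6 119.5] [40.8 40.3] 37.2 all [[0.642, 0.095], [0.687, 0.146]]
red_mat 0.87 [319. 273. 163. 149.] ztop 0.003 box [670.4 116.5] [113.5 113.1] 33.1 all [[0.6, 0.049], [0.717, 0.186]]
red_vase 0.72 0.0901719587611812 ((666.146728515625, 121.66767883300781), (33.62685775756836, 39.67211151123047), 77.49320220947266)
red_mat 0.81 0.028461757350208786 ((645.8161010742188, 119.60665130615234), (46.36358642578125, 94.33543395996094), 84.88887023925781)
blue_mat 0.89 0.010738458966628596 ((451.5361328125, -255.3343048095703), (111.27999114990234, 111.7417221069336), 62.0472412109375)Traceback (most recent call last):
  File "<string>", line 6, in <module>
    r=models.trace('top',l)[0]; P=pts('top',r['mask'],d); z=np.percentile(P[:,2],97);T=P[P[:,2]>z-.006]
      ~~~~~~~~~~~~~~~~~~~~~^^^
IndexError: list index out of range
```

View pics/w11.png

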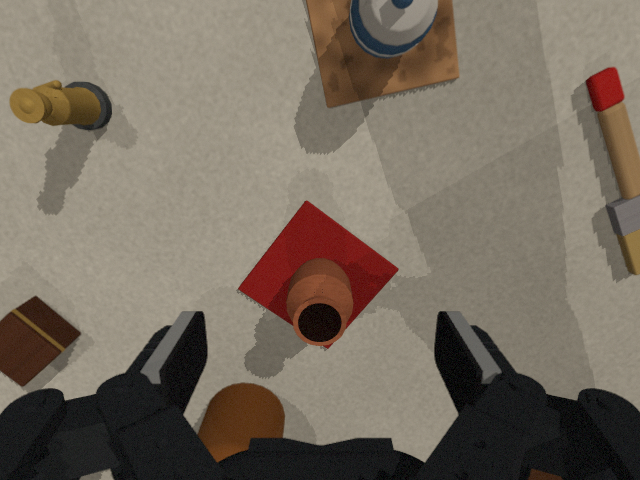

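The picture shows the vase's mouth at (320,322) and the red mat's corners at (306,201), (398,268), (238,290) and (328,348). I check the centring from those pixels.

```bash
cat >> h.py <<'E'
def proj(n,u,v,z):
    c,f,R,t=info(n); K=np.array([[f,0,c["cx"]],[0,f,c["cy"]],[0,0,1]])
    p=cv2.undistortPoints(np.array([[[u,v]]],float),K,np.array([c["k1"],0,0,0,0.]))[0,0]
    o=-R.T@t; g=R.T@np.r_[p,1]; return (o+g*(z-o[2])/g[2])[:2]
E
python3 -c "
from h import *
C=[proj('wrist',*q,.004) for q in((306,201),(398,268),(328,348),(238,290))]
print(np.round(C,4),'c',np.mean(C,0).round(4),(C[0]+C[2])/2,(C[1]+C[3])/2)
print('mouth',proj('wrist',320,322,.084))"
```

```text
[[0.5934 0.1328]
 [0.6817 0.1919]
 [0.7414 0.1024]
 [0.6531 0.0424]] c [0.6674 0.1174] [0.6674065  0.11755407] [0.66739092 0.11716551]
mouth [0.66786024 0.11978283]
```

Within about 2.5 mm of the middle, so I leave it. Now the jar on the cork.

```bash
python3 -m creep '[0.085,-0.122,0.095,0,0,0.085,-0.122,0.095,0,0,0.085,-0.122,0.095,0,0,0.085,-0.122,0.095,0,0,0.085,-0.122,0.095,-0.04,0,0.085,-0.122,0.095,-0.08,0,0.085,-0.122,0.095,-0.115,0,0.085,-0.122,0.095,-0.145,0,0.085,-0.122,0.095,-0.165,0,0.085,-0.122,0.095,-0.18,0,0.085,-0.122,0.095,-0.188,0,0.085,-0.122,0.095,-0.188,0]' 30 | grep -v rot
python3 -m creep '[0.03,0,0,0,0,0.03,0,0,0,0,0.03,0,0,0,0,0.03,0,0,0,0,0.03,0,0,0,0,0.03,0,0,0,0,0.03,0,0,0,0]' 30 | grep -v rot
```

```text
t: 21.3
tool_pos: [0.4751, 0.2381, -0.0185]
contact_force: [-0.5, 0.5, 0.0]
grip_width: 0.0851
gripper_force: 0.0
t: 21.88
tool_pos: [0.4773, 0.2386, -0.0151]
contact_force: [-1.6, -1.0, 7.3]
grip_width: 0.0551
gripper_force: 32.0
```

```bash
python3 -m creep '[0.03,0,0,0.01,0,0.03,0,0,0.03,0,0.03,0,0,0.06,0,0.03,0,0,0.09,0,0.03,0,-0.01,0.115,0,0.03,-0.001,-0.03,0.13,0,0.03,-0.003,-0.058,0.13,0,0.03,-0.004,-0.088,0.13,0,0.03,-0.006,-0.118,0.13,0,0.03,-0.007,-0.148,0.13,0,0.03,-0.008,-0.178,0.13,0,0.03,-0.01,-0.208,0.13,0]' 30 | grep -v rot
python3 -m creep '[0.03,-0.001,-0.03,0,0,0.03,-0.003,-0.06,0,0,0.03,-0.004,-0.09,0,0,0.03,-0.006,-0.12,0,0,0.03,-0.007,-0.15,0,0,0.03,-0.008,-0.18,0,0,0.03,-0.01,-0.21,0,0,0.03,-0.011,-0.24,0,0,0.03,-0.012,-0.265,0,0,0.03,-0.0125,-0.28,-0.015,0,0.03,-0.0125,-0.286,-0.04,0,0.03,-0.0125,-0.286,-0.07,0]' 30 | grep -v rot
python3 -m creep '[0.03,0,0,-0.02,0,0.03,0,0,-0.035,0,0.03,0,0,-0.045,0,0.03,0,0,-0.045,0]' 30 | grep -v rot
python3 -c "
from h import *
look('a',['blue_jar','blue_mat'])"
```

```text
t: 22.88
tool_pos: [0.4661, 0.0293, 0.1142]
contact_force: [0.6, -1.2, -2.1]
grip_width: 0.0552
gripper_force: 32.7
t: 23.88
tool_pos: [0.4548, -0.2583, 0.045]
contact_force: [0.6, 0.6, -2.4]
grip_width: 0.0553
gripper_force: 32.7
t: 24.22
tool_pos: [0.4527, -0.2544, -0.0033]
contact_force: [0.1, 0.3, -2.5]
grip_width: 0.0553
gripper_force: 32.6
t 24.27 tcp [ 0.4533 -0.255  -0.0018] yaw_y 70.8 cam [ 0.38  -0.228  0.176] w 0.0551
blue_jar 0.57 [318. 349. 172. 196.] ztop 0.098 box [ 449.5 -253.4] [20.5 17.1] 80.5 all [[0.427, -0.276], [0.464, -0.228]]
blue_mat 0.93 [325. 244. 259. 178.] ztop 0.009 box [ 443.4 -252.3] [110.1  86.4] 64.5 all [[0.387, -0.31], [0.474, -0.191]]
```

```bash
python3 -m creep '[0.03,0,0,-0.006,0,0.03,0,0,-0.01,0,0.03,0,0,-0.0125,0,0.03,0,0,-0.0135,0,0.03,0,0,-0.0135,0]' 30 | grep -v rot
python3 -m creep '[0.03,0,0,-0.001,0,0.03,0,0,-0.0015,0,0.03,0,0,-0.0015,0]' 30 | grep -v rot
```

```text
t: 24.78
tool_pos: [0.4537, -0.2555, -0.015]
contact_force: [-0.8, 1.0, 0.5]
grip_width: 0.0556
gripper_force: 32.8
t: 25.03
tool_pos: [0.4538, -0.2555, -0.0151]
contact_force: [-6.8, 5.3, 14.2]
grip_width: 0.055
gripper_force: 34.1
```

```bash
python3 -m creep '[0.085,0,0,0,0,0.085,0,0,0,0,0.085,0,0,0,0,0.085,0,0,0,0,0.085,0,0,0.02,0,0.085,0,0,0.05,0,0.085,0,0,0.09,0,0.085,0,0,0.13,0,0.085,-0.02,0.007,0.165,0,0.085,-0.05,0.018,0.19,0,0.085,-0.065,0.024,0.19,0,0.085,-0.065,0.024,0.19,0]' 30 | grep -v rot
python3 -c "
from h import *
look('a',['blue_jar','blue_mat'],save_as='w12')"
python3 -m creep '[0.085,0.185,0.088,-0.04,0,0.085,0.185,0.088,-0.04,0,0.085,0.185,0.088,-0.04,0,0.085,0.185,0.088,-0.04,0,0.085,0.185,0.088,-0.04,0,0.085,0.185,0.088,-0.04,0,0.085,0.185,0.088,-0.04,0]' 30 | grep -v rot
python3 -c "
from h import *
look('a',['plinth','statuette'],save_as='w13')
a=cv2.imread('pics/w12.png');b=cv2.imread('pics/w13.png')
cv2.imwrite('pics/w1213.png',cv2.resize(np.vstack([a[120:400],b]),None,fx=.78,fy=.78))"
```

```text
t: 26.03
tool_pos: [0.3878, -0.2315, 0.1756]
contact_force: [-1.1, -0.3, -0.4]
grip_width: 0.0852
gripper_force: 0.0
t 26.08 tcp [ 0.3886 -0.2318  0.1743] yaw_y 70.7 cam [ 0.314 -0.204  0.352] w 0.085
blue_jar 0.57 [319. 294.  64.  80.] ztop 0.084 box [ 455.1 -254.6] [12.7 12.4] 29.2 all [[0.428, -0.278], [0.476, -0.227]]
blue_mat 0.84 [321. 268. 127. 119.] ztop 0.004 box [ 454.7 -256. ] [111.1 112.9] 63.8 all [[0.387, -0.32], [0.518, -0.19]]
t: 26.77
tool_pos: [0.574, -0.1415, 0.1296]
contact_force: [0.3, -0.8, -0.0]
grip_width: 0.085
gripper_force: 0.0
t 26.82 tcp [ 0.5736 -0.1426  0.1312] yaw_y 70.9 cam [ 0.5   -0.116  0.309] w 0.0853
plinth 0.88 [322. 292. 103. 105.] ztop 0.041 box [ 630.3 -161.6] [56.5 56.5] 21.9 all [[0.596, -0.195], [0.661, -0.128]]
statuette 0.64 [448.  14.  55.  28.] ztop 0.041 box [470.1 -17.1] [12.7  2.3] 65.1 all [[0.459, -0.031], [0.477, 0.0]]
```

View pics/w1213.png

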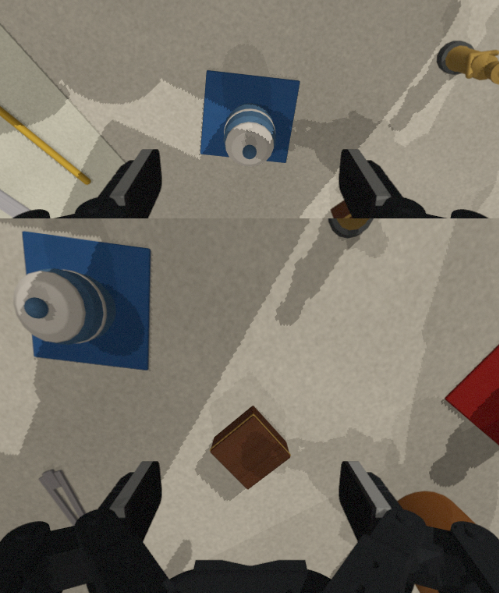

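The picture shows the jar's knob above the middle of the blue mat, within 1.5 mm by the numbers. The plinth top is measured at 56.5 mm square, height 0.041 m, turned 22°. I check joint 6 against its limits before turning.

```bash
python3 -c "
from h import *
print(np.round(arm.state()['joint_positions'],3))"
python3 -m creep '[0.085,0.0565,-0.019,0,0.12,0.085,0.0565,-0.019,0,0.24,0.085,0.0565,-0.019,0,0.36,0.085,0.0565,-0.019,0,0.48,0.085,0.0565,-0.019,-0.02,0.6,0.085,0.0565,-0.019,-0.04,0.717,0.085,0.0565,-0.019,-0.07,0.717,0.085,0.0565,-0.019,-0.09,0.717,0.085,0.0565,-0.019,-0.09,0.717]' 30
python3 -c "
from h import *
print(np.round(arm.state()['joint_positions'],3))
look('a',['plinth'])"
```

```text
[-0.467  0.074 -0.05   1.447 -0.    -0.131]
t: 27.67
tool_pos: [0.627, -0.1624, 0.0394]
eef_rot: [[-0.929, -0.37, -0.005], [-0.37, 0.929, 0.002], [0.004, 0.004, -1.0]]
contact_force: [-0.6, -0.3, -1.3]
grip_width: 0.0848
gripper_force: 0.0
[-0.455  0.285  0.012  1.304 -0.    -0.834]
t 27.72 tcp [ 0.6282 -0.1628  0.0422] yaw_y 111.7 cam [ 0.556 -0.191  0.22 ] w 0.085
plinth 0.94 [322. 273. 114. 121.] ztop 0.043 box [ 633.6 -160.5] [56.6 56.1] 21.9 all [[0.599, -0.194], [0.664, -0.13]]
```

```bash
python3 -m creep '[0.085,0.002,0.001,-0.025,0,0.085,0.002,0.001,-0.05,0,0.085,0.002,0.001,-0.065,0,0.085,0.002,0.001,-0.074,0,0.085,0.002,0.001,-0.078,0,0.085,0.002,0.001,-0.078,0]' 30 | grep -v rot
python3 -m creep '[0.03,0,0,0,0,0.03,0,0,0,0,0.03,0,0,0,0,0.03,0,0,0,0,0.03,0,0,0,0,0.03,0,0,0,0,0.03,0,0,0,0]' 30 | grep -v rot
```

```text
t: 28.27
tool_pos: [0.6328, -0.162, -0.0336]
contact_force: [0.5, -0.2, 0.4]
grip_width: 0.0854
gripper_force: 0.0
t: 28.85
tool_pos: [0.6333, -0.1618, -0.0328]
contact_force: [-1.0, 0.3, 6.1]
grip_width: 0.0559
gripper_force: 33.1
```

```bash
python3 -m creep '[0.03,0,0,0.01,0,0.03,0,0,0.03,0,0.03,0,0,0.06,0,0.03,0,0,0.09,0,0.03,-0.005,0.012,0.11,-0.05,0.03,-0.013,0.034,0.12,-0.1,0.03,-0.024,0.062,0.12,-0.15,0.03,-0.035,0.09,0.12,-0.2,0.03,-0.046,0.118,0.12,-0.25,0.03,-0.057,0.146,0.12,-0.3,0.03,-0.068,0.174,0.12,-0.35,0.03,-0.079,0.202,0.12,-0.4]' 30 | grep -v rot
python3 -m creep '[0.03,-0.011,0.028,0,-0.05,0.03,-0.022,0.056,0,-0.1,0.03,-0.033,0.084,0,-0.1,0.03,-0.044,0.112,0,-0.1,0.03,-0.054,0.139,0,-0.1,0.03,-0.064,0.164,0,-0.1,0.03,-0.072,0.185,0,-0.1,0.03,-0.077,0.198,-0.02,-0.1,0.03,-0.077,0.198,-0.045,-0.1,0.03,-0.077,0.198,-0.07,-0.1,0.03,-0.077,0.198,-0.09,-0.1,0.03,-0.077,0.198,-0.09,-0.1]' 30
python3 -c "
from h import *
look('a',['plinth','cork_mat'],save_as='w14')"
```

```text
t: 29.85
tool_pos: [0.5525, 0.0417, 0.0861]
contact_force: [0.8, 0.9, -2.1]
grip_width: 0.0556
gripper_force: 32.6
t: 30.85
tool_pos: [0.473, 0.2379, -0.0084]
eef_rot: [[-0.993, 0.118, -0.006], [0.118, 0.993, -0.001], [0.006, -0.002, -1.0]]
contact_force: [-0.9, 0.1, -3.0]
grip_width: 0.0557
gripper_force: 32.7
t 30.9 tcp [ 0.4743  0.2381 -0.006 ] yaw_y 83.2 cam [0.397 0.249 0.172] w 0.0557
plinth 0.81 [321. 340. 185. 191.] ztop 0.067 box [474.3 239.7] [56.2 57.9] 83.2 all [[0.444, 0.212], [0.502, 0.269]]
cork_mat 0.76 [321. 247. 262. 148.] ztop 0.011 box [459.2 242.1] [112.3  68.9] 82.6 all [[0.421, 0.188], [0.49, 0.297]]
```

View pics/w14.png

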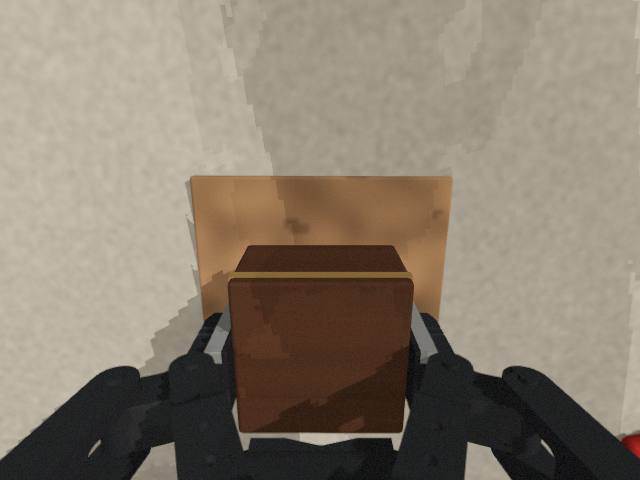

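The plinth is centred and aligned over the cork mat: mat edges at columns 191 and 452, plinth at 230 to 413. Lowering.

```bash
python3 -m creep '[0.03,0,0,-0.008,0,0.03,0,0,-0.014,0,0.03,0,0,-0.018,0,0.03,0,0,-0.02,0,0.03,0,0,-0.021,0,0.03,0,0,-0.021,0]' 30 | grep -v rot
python3 -m creep '[0.03,0,0,-0.001,0,0.03,0,0,-0.0015,0,0.03,0,0,-0.0015,0]' 30 | grep -v rot
```

```text
t: 31.5
tool_pos: [0.4761, 0.2385, -0.0259]
contact_force: [-0.5, -0.8, -2.3]
grip_width: 0.0553
gripper_force: 32.9
t: 31.75
tool_pos: [0.4763, 0.2385, -0.0271]
contact_force: [-0.4, -0.4, -1.5]
grip_width: 0.0559
gripper_force: 32.9
```

```bash
python3 -m creep '[0.03,0,0,-0.001,0,0.03,0,0,-0.0015,0,0.03,0,0,-0.0015,0]' 30 | grep -v rot
```

```text
t: 32.0
tool_pos: [0.4761, 0.2385, -0.0288]
contact_force: [0.3, -0.5, -2.2]
grip_width: 0.0554
gripper_force: 32.9
```

```bash
python3 -m creep '[0.03,0,0,-0.001,0,0.03,0,0,-0.001,0]' 30 | grep -v rot
```

```text
t: 32.17
tool_pos: [0.4762, 0.2385, -0.0289]
contact_force: [-5.0, -0.4, 6.2]
grip_width: 0.0558
gripper_force: 33.9
```

```bash
python3 -m creep '[0.085,0,0,0,0,0.085,0,0,0,0,0.085,0,0,0,0,0.085,0,0,0,0,0.085,0,0,0.02,0,0.085,0,0,0.05,0,0.085,0,0,0.09,0,0.085,0,0,0.13,0,0.085,-0.02,0.003,0.165,0,0.085,-0.05,0.007,0.19,0,0.085,-0.06,0.007,0.19,0,0.085,-0.06,0.007,0.19,0]' 30 | grep -v rot
python3 -c "
from h import *
look('a',['plinth','cork_mat'])"
python3 -m creep '[0.085,-0.018,-0.247,-0.04,0,0.085,-0.018,-0.247,-0.04,0,0.085,-0.018,-0.247,-0.04,0,0.085,-0.018,-0.247,-0.04,0,0.085,-0.018,-0.247,-0.04,0,0.085,-0.018,-0.247,-0.04,0,0.085,-0.018,-0.247,-0.04,0,0.085,-0.018,-0.247,-0.04,0]' 30 | grep -v rot
python3 -c "
from h import *
look('a',['statuette'],save_as='w15')"
```

```text
t: 33.17
tool_pos: [0.4158, 0.2462, 0.1626]
contact_force: [-0.6, -0.6, -0.3]
grip_width: 0.0851
gripper_force: 0.0
t 33.22 tcp [0.4164 0.2459 0.1611] yaw_y 83.2 cam [0.338 0.256 0.339] w 0.0853
plinth 0.93 [320. 276.  67.  73.] ztop 0.039 box [474.5 239.2] [56.1 56. ] 83.3 all [[0.444, 0.211], [0.502, 0.268]]
cork_mat 0.87 [319. 266. 125. 115.] ztop 0.003 box [476.  237.6] [110.9 111.6] 82.4 all [[0.419, 0.181], [0.533, 0.295]]
t: 33.98
tool_pos: [0.3977, -0.004, 0.1189]
contact_force: [0.1, -1.3, 0.1]
grip_width: 0.0848
gripper_force: 0.0
t 34.03 tcp [ 0.398  -0.0025  0.1193] yaw_y 83.0 cam [0.321 0.008 0.297] w 0.0845
statuette 0.61 [322. 310.  51.  84.] ztop 0.077 box [458.3  -6.4] [21.4 22.1] 38.5 all [[0.44, -0.024], [0.468, 0.011]]
```

View pics/w15.png

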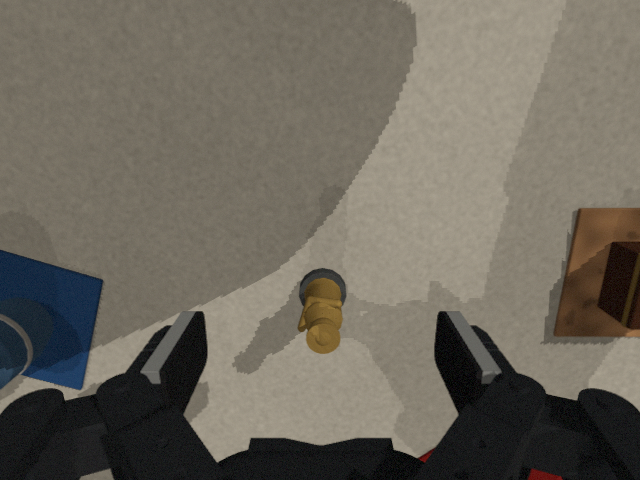

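The statuette's head is at (322,336), its foot at (323,289), and a bulge shows at about (302,322). I enlarge it to see which way the arms point.

```bash
python3 -c "
import cv2
a=cv2.imread('pics/w15.png')[255:365,275:370]; b=cv2.imread('pics/w11.png')[75:140,0:120]
a=cv2.resize(a,(415,480),interpolation=2); b=cv2.resize(b,(380,206),interpolation=2)
b=cv2.copyMakeBorder(b,0,274,0,0,0)
cv2.imwrite('pics/z.png',cv2.convertScaleAbs(cv2.hconcat([a,b]),alpha=1.5))"
```

```text
(no output)
```

View pics/z.png

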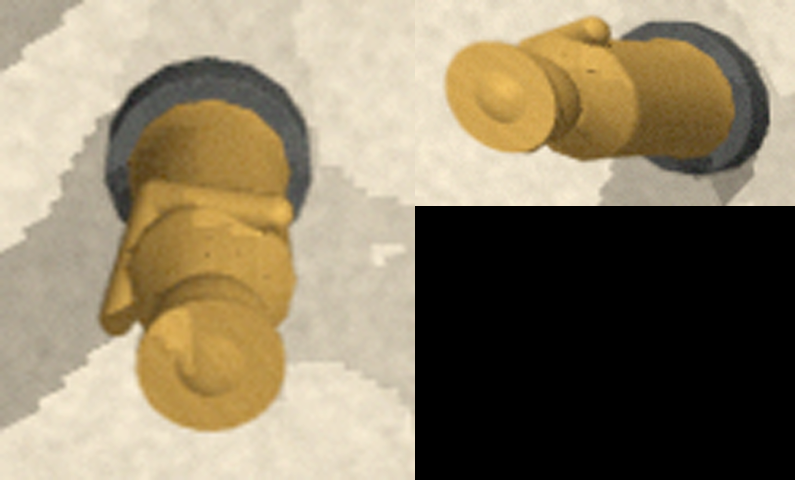

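The folded arms make a V whose tip points up and left in the crop, at about (145,190), which is roughly 220° in the world. The pads should therefore close along about 130°. I turn by +0.82 and look again.

```bash
python3 -m creep '[0.085,0.014,-0.043,0,0.12,0.085,0.014,-0.043,0,0.24,0.085,0.014,-0.043,0,0.36,0.085,0.014,-0.043,0,0.48,0.085,0.014,-0.043,0,0.6,0.085,0.014,-0.043,0,0.72,0.085,0.014,-0.043,0,0.82,0.085,0.014,-0.043,0,0.82,0.085,0.014,-0.043,0,0.82]' 30
python3 -c "
from h import *
look('a',['statuette'],save_as='w16')
a=cv2.imread('pics/w16.png')[235:375,235:405]
cv2.imwrite('pics/z2.png',cv2.convertScaleAbs(cv2.resize(a,(680,560),interpolation=2),alpha=1.5))"
```

```text
t: 34.83
tool_pos: [0.4125, -0.0432, 0.1202]
eef_rot: [[-0.764, -0.645, -0.0], [-0.645, 0.764, 0.0], [0.0, 0.001, -1.0]]
contact_force: [0.2, 0.9, 0.0]
grip_width: 0.085
gripper_force: 0.0
t 34.88 tcp [ 0.4124 -0.0435  0.1202] yaw_y 130.1 cam [ 0.353 -0.093  0.298] w 0.0849
statuette 0.61 [314. 304.  52.  79.] ztop 0.076 box [457.6 -10.1] [21.2 21.2] 41.6 all [[0.44, -0.028], [0.471, 0.005]]
```

View pics/z2.png

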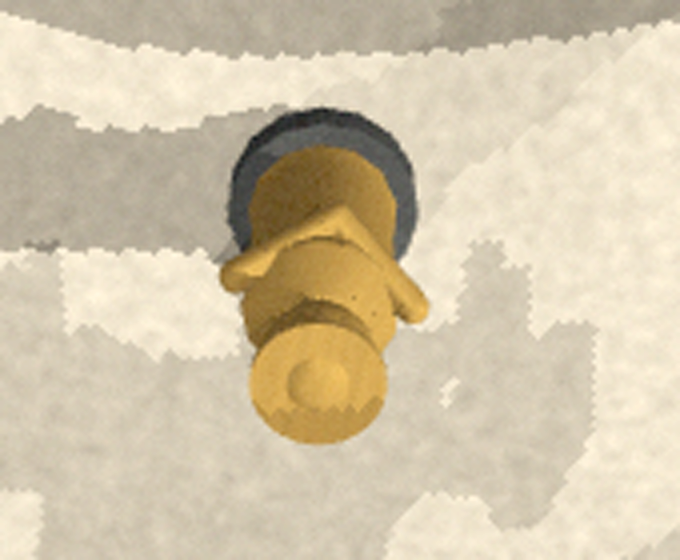

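The V now points at the camera, apex at (335,215) in the crop. The arm ends stick out sideways at (232,278) and (418,312). I measure the arms' outline with depth.

```bash
python3 -c "
from h import *
s=arm.state(); p,d=cams.camera('wrist'); r=models.trace('wrist','statuette')[0]
P=pts('wrist',r['mask'],d); T=P[P[:,2]>.071]; c=np.mean([T[:,:2].max(0),T[:,:2].min(0)],0); print('head',c)
E=np.array(s['eef_rot'])
for lo,hi in((.0,.01),(.018,.03),(.03,.038),(.039,.043),(.043,.047),(.047,.051),(.051,.056),(.056,.066)):
    Q=P[(P[:,2]>lo)&(P[:,2]<hi)][:,:2]-c
    if len(Q)<4: continue
    o=['%d:%.1f'%(a,1000*np.percentile(Q@[np.cos(np.radians(a)),np.sin(np.radians(a))],99.5)) for a in range(100,341,15)]
    print(lo,hi,len(Q),*o)
"
```

```text
head [ 0.4580913  -0.00960697]
0.0 0.01 221 100:36.1 115:28.2 130:22.3 145:18.6 160:18.5 175:18.9 190:18.8 205:18.8 220:19.0 235:18.9 250:18.9 265:18.9 280:18.8 295:18.7 310:18.3 325:22.9 340:30.4
0.018 0.03 217 100:10.2 115:12.1 130:13.1 145:13.2 160:13.2 175:13.2 190:13.3 205:13.3 220:13.5 235:13.5 250:13.4 265:13.3 280:13.5 295:13.3 310:13.3 325:12.3 340:10.5
0.03 0.038 139 100:9.6 115:11.6 130:12.8 145:13.2 160:13.2 175:13.2 190:13.6 205:13.6 220:13.4 235:13.6 250:13.8 265:13.5 280:13.4 295:13.1 310:12.2 325:10.5 340:8.1
0.039 0.043 26 100:5.0 115:7.9 130:10.4 145:12.2 160:13.2 175:13.3 190:13.4 205:12.7 220:13.2 235:13.3 250:13.5 265:13.4 280:13.0 295:12.0 310:10.3 325:7.8 340:4.9
0.043 0.047 33 100:0.3 115:4.3 130:8.0 145:11.1 160:13.5 175:15.3 190:17.0 205:17.8 220:17.8 235:16.5 250:14.8 265:13.3 280:10.9 295:7.8 310:4.2 325:0.3 340:-3.6
0.047 0.051 217 100:13.3 115:13.9 130:15.7 145:16.5 160:16.1 175:15.2 190:16.3 205:17.2 220:17.0 235:16.1 250:15.8 265:17.4 280:18.0 295:17.2 310:15.2 325:12.8 340:11.4
0.051 0.056 588 100:15.2 115:17.2 130:17.8 145:17.9 160:16.8 175:14.7 190:13.3 205:13.5 220:13.6 235:13.8 250:15.8 265:17.6 280:18.4 295:18.2 310:16.7 325:14.2 340:12.7
0.056 0.066 200 100:8.2 115:9.0 130:9.4 145:9.3 160:9.3 175:9.2 190:9.7 205:10.2 220:10.3 235:10.4 250:10.0 265:9.9 280:10.0 295:9.8 310:9.7 325:9.1 340:8.5
```

The arms lie above z = 0.043, with the apex at 212° and the ends at 137° and 286°, all at about 18 mm radius. The ends also stick out along the y line. Closing along 175° sets one pad nearly flush along an arm and the other on the bare robe, so I use that, with the tips just above the foot.

```bash
python3 -m creep '[0.085,0.0456,0.035,0,0.12,0.085,0.0456,0.035,0,0.24,0.085,0.0456,0.035,0,0.36,0.085,0.0456,0.035,0,0.48,0.085,0.0456,0.035,0,0.6,0.085,0.0456,0.035,-0.02,0.72,0.085,0.0456,0.035,-0.045,0.785,0.085,0.0456,0.035,-0.075,0.785,0.085,0.0456,0.035,-0.1,0.785,0.085,0.0456,0.035,-0.1,0.785]' 30
python3 -c "
from h import *
print(np.round(arm.state()['joint_positions'],2))
look('a',['statuette'])"
```

```text
t: 35.87
tool_pos: [0.4544, -0.0083, 0.0155]
eef_rot: [[-0.086, -0.996, -0.007], [-0.996, 0.086, 0.002], [-0.002, 0.007, -1.0]]
contact_force: [-1.7, 0.9, -0.6]
grip_width: 0.0849
gripper_force: 0.0
[-0.31 -0.3  -0.61  1.26  0.   -1.79]
t 35.92 tcp [ 0.4557 -0.0087  0.0183] yaw_y 175.1 cam [ 0.45  -0.087  0.196] w 0.0848
statuette 0.79 [314. 302.  80. 142.] ztop 0.081 box [460.8 -10.2] [22.5 21.7] 84.3 all [[0.444, -0.028], [0.478, 0.0]]
```

```bash
python3 -m creep '[0.085,0.001,-0.001,-0.015,0,0.085,0.001,-0.001,-0.03,0,0.085,0.001,-0.001,-0.04,0,0.085,0.001,-0.001,-0.046,0,0.085,0.001,-0.001,-0.046,0,0.045,0.001,-0.001,-0.046,0,0.045,0.001,-0.001,-0.046,0,0.045,0.001,-0.001,-0.046,0,0.045,0.001,-0.001,-0.046,0,0.045,0.001,-0.001,-0.046,0,0.045,0.001,-0.001,-0.046,0]' 30 | grep -v rot
python3 -c "
from h import *
look('a',['statuette'],save_as='w17')
p,d=cams.camera('wrist')
m=np.zeros((480,640),bool); m[240:420,215:430]=1
P=pts('wrist',m,d); s=arm.state(); E=np.array(s['eef_rot']); Q=P-np.array(s['tool_pos']); a=Q@E[:,1]
for sg in(-1,1):
    k=(sg*a>.019)&(sg*a<.035)&(P[:,2]>.006)
    print(sg,'lowest finger z',np.percentile(P[k,2],[0.5,2,10]).round(4))
"
```

```text
t: 36.88
tool_pos: [0.459, -0.0105, -0.0254]
contact_force: [-0.8, -0.5, -0.7]
grip_width: 0.0453
gripper_force: 0.0
t 36.93 tcp [ 0.4589 -0.0105 -0.0255] yaw_y 175.2 cam [ 0.453 -0.088  0.152] w 0.045
statuette 0.69 [327. 356.  97. 178.] ztop 0.075 box [458.1 -15.8] [21.2 10.6] 1.5 all [[0.441, -0.028], [0.475, 0.0]]
-1 lowest finger z [0.0132 0.0155 0.0224]
1 lowest finger z [0.0124 0.0155 0.0225]
```

View pics/w17.png

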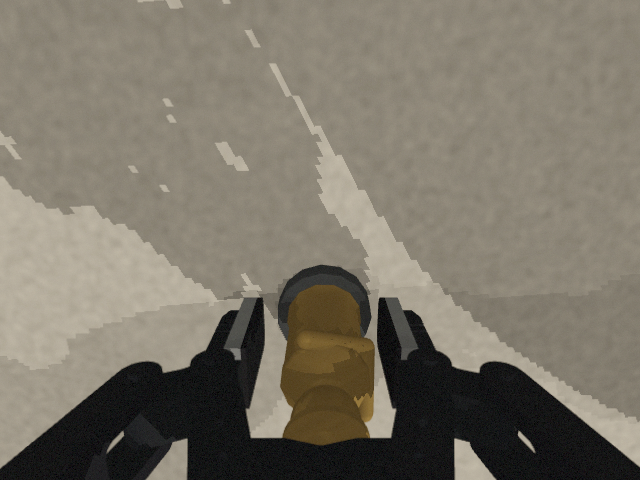

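The statuette stands between the pads, robe about (325,310), pads at columns 262 and 380, tips just above the dark foot. I rise 3 mm and close.

```bash
python3 -m creep '[0.045,-0.001,0,0.003,0,0.045,-0.001,0,0.003,0,0.035,-0.001,0,0.003,0,0.035,-0.001,0,0.003,0,0.03,-0.001,0,0.003,0,0.03,-0.001,0,0.003,0,0.02,-0.001,0,0.003,0,0.02,-0.001,0,0.003,0,0.01,-0.001,0,0.003,0,0.01,-0.001,0,0.003,0,0.01,-0.001,0,0.003,0,0.01,-0.001,0,0.003,0]' 25 | grep -v rot
python3 -m creep '[0.01,0,0,0.005,0,0.01,0,0,0.015,0,0.01,0,0,0.03,0,0.01,0,0,0.03,0,0.01,0,0,0.03,0]' 25 | grep -v rot
python3 -c "
from h import *
look('a',['statuette'],save_as='w18')"
```

```text
t: 38.03
tool_pos: [0.4577, -0.0105, -0.0227]
contact_force: [-2.0, -0.2, 2.9]
grip_width: 0.027
gripper_force: 25.0
t: 38.45
tool_pos: [0.4589, -0.0108, 0.0084]
contact_force: [-0.0, 0.1, -2.3]
grip_width: 0.0266
gripper_force: 25.0
t 38.5 tcp [ 0.4582 -0.0106  0.0075] yaw_y 175.2 cam [ 0.452 -0.088  0.185] w 0.0267
```

View pics/w18.png

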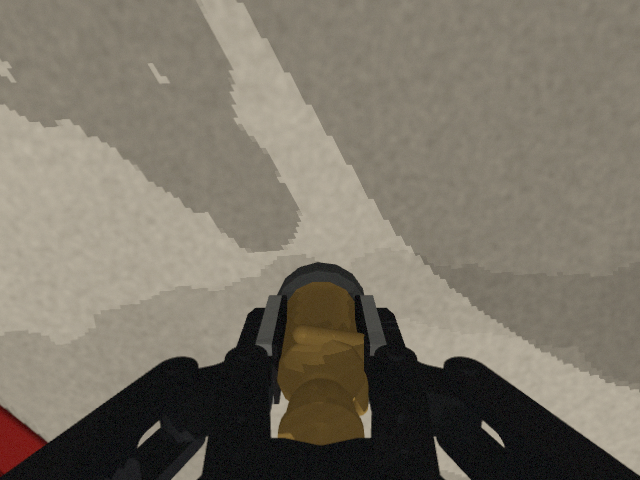

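The width is 27 mm, so the pads hold the robe alone, and the statuette hangs upright with its foot at (321,280). I am past the 14-picture limit: this was the 17th I viewed. From here I work from numbers only. Carrying to above the plinth.

```bash
python3 -m creep '[0.01,0,0,0.03,0,0.01,0,0,0.06,0,0.01,0.001,0.012,0.08,0,0.01,0.002,0.035,0.085,0,0.01,0.004,0.063,0.085,0,0.01,0.006,0.092,0.085,0,0.01,0.008,0.121,0.085,0,0.01,0.01,0.15,0.085,0,0.01,0.013,0.18,0.085,0,0.01,0.015,0.208,0.085,0,0.01,0.016,0.23,0.085,0,0.01,0.017,0.243,0.085,0]' 25 | grep -v rot
python3 -m creep '[0.01,0.0005,0.0055,-0.01,0,0.01,0.0005,0.0055,-0.03,0,0.01,0.0005,0.0055,-0.045,0,0.01,0.0005,0.0055,-0.055,0,0.01,0.0005,0.0055,-0.055,0,0.01,0.0005,0.0055,-0.055,0]' 25
python3 -c "
from h import *
look('a',['plinth','cork_mat'])
p,d=cams.camera('wrist'); save('w19',p); s=arm.state(); E=np.array(s['eef_rot']); tp=np.array(s['tool_pos'])
m=np.zeros((480,640),bool); m[200:470,240:400]=1
P=pts('wrist',m,d); Q=(P-tp)@E; h=P[:,2]-(tp[2]+.0227)
from scipy.optimize import least_squares
for lo,hi,R in((.0,.009,.019),(.018,.038,.0135),):
    k=(h>lo)&(h<hi)&(abs(Q[:,1])<R*.8)&(abs(Q[:,0])<.03); A=Q[k][:,:2]
    f=least_squares(lambda c:np.hypot(*(A-c).T)-R,[0,0],loss='soft_l1',f_scale=.001); print(lo,k.sum(),'center in tool x,y',f.x.round(4),'rms',np.std(f.fun).round(4))
"
```

```text
t: 39.55
tool_pos: [0.474, 0.2346, 0.0913]
contact_force: [1.2, 0.4, -1.3]
grip_width: 0.0266
gripper_force: 25.5
t: 40.05
tool_pos: [0.4748, 0.2372, 0.0367]
eef_rot: [[-0.085, -0.996, -0.002], [-0.996, 0.085, -0.0], [0.001, 0.001, -1.0]]
contact_force: [0.3, 0.2, -1.7]
grip_width: 0.0267
gripper_force: 25.5
t 40.1 tcp [0.4756 0.2375 0.0377] yaw_y 175.1 cam [0.469 0.16  0.215] w 0.0265
plinth 0.75 [324. 258. 121.  94.] ztop 0.044 box [475.1 231.8] [40.1 56.5] 83.8 all [[0.447, 0.21], [0.503, 0.247]]
cork_mat 0.72 [322. 249. 208. 188.] ztop 0.008 box [477.9 240.1] [111.7 111.8] 83.2 all [[0.421, 0.182], [0.534, 0.285]]
0.0 462 center in tool x,y [-0.0016 -0.0005] rms 0.0002
0.018 1534 center in tool x,y [-0.0016 -0.0006] rms 0.0003
```

The statuette's centre is within 1 mm of the plinth's. Lowering.

```bash
python3 -m creep '[0.01,0,0.0005,-0.007,0,0.01,0,0.0005,-0.012,0,0.01,0,0.0005,-0.016,0,0.01,0,0.0005,-0.018,0,0.01,0,0.0005,-0.0185,0,0.01,0,0.0005,-0.0185,0]' 25 | grep -v rot
python3 -m creep '[0.01,0,0,-0.001,0,0.01,0,0,-0.001,0]' 25 | grep -v rot
```

```text
t: 40.75
tool_pos: [0.4751, 0.2385, 0.0185]
contact_force: [0.2, 0.4, -1.8]
grip_width: 0.0269
gripper_force: 25.5
t: 40.92
tool_pos: [0.4754, 0.2385, 0.0179]
contact_force: [0.6, 0.4, -2.0]
grip_width: 0.0267
gripper_force: 25.5
```

```bash
python3 -m creep '[0.01,0,0,-0.001,0,0.01,0,0,-0.001,0]' 25 | grep -v rot
```

```text
t: 41.08
tool_pos: [0.4756, 0.2386, 0.0174]
contact_force: [-0.7, 0.4, 2.8]
grip_width: 0.0267
gripper_force: 26.0
```

```bash
python3 -m creep '[0.03,0,0,0,0,0.035,0,0,0,0,0.05,0,0,0,0,0.07,0,0,0,0,0.085,0,0,0,0,0.085,0,0,0,0,0.085,0,0,0,0,0.085,0,0,0.02,0,0.085,0,0,0.05,0,0.085,0,0,0.085,0,0.085,0,0,0.12,0,0.085,0,-0.01,0.15,0]' 25 | grep -v rot
python3 -m creep '[0.085,0,-0.03,0.015,0,0.085,0,-0.06,0.015,0,0.085,0,-0.06,0.015,0,0.085,0,-0.06,0.015,0]' 25 | grep -v rot
python3 -c "
from h import *
look('a',['statuette','plinth','cork_mat'])
for n in('top','scene'):
    p,d=cams.camera(n); save(n+'_end',p)
    for l in('statuette','plinth','red_vase','blue_jar','red_mat','blue_mat','cork_mat','amber_jar','flat_brush','tweezers'):
        for r in models.trace(n,l)[:1]:
            P=pts(n,r['mask'],d)
            if len(P)<5: continue
            z=np.percentile(P[:,2],97);T=P[P[:,2]>z-.006]
            rc=cv2.minAreaRect((T[:,:2]*1000).astype(np.float32)); print(n,l,round(r['p'],2),z.round(3),np.round(rc[0]),np.round(rc[1]))"
```

```text
t: 42.08
tool_pos: [0.4753, 0.2294, 0.1692]
contact_force: [0.7, 0.0, 0.1]
grip_width: 0.0849
gripper_force: 0.0
t: 42.42
tool_pos: [0.4757, 0.1676, 0.1822]
contact_force: [-0.1, 1.6, -1.1]
grip_width: 0.0852
gripper_force: 0.0
t 42.47 tcp [0.4754 0.1683 0.1818] yaw_y 175.1 cam [0.469 0.091 0.359] w 0.0848
statuette 0.94 [327. 306.  46.  79.] ztop 0.115 box [475.6 240.9] [22.  21.8] 84.0 all [[0.458, 0.223], [0.493, 0.26]]
plinth 0.74 [332. 280.  64.  75.] ztop 0.042 box [473.9 241.2] [56.8 55.9] 83.7 all [[0.444, 0.211], [0.506, 0.271]]
top red_vase 0.94 0.09 [666. 121.] [37. 37.]
top blue_jar 0.95 0.086 [ 458. -255.] [20. 26.]
top red_mat 0.94 0.011 [666. 119.] [111. 111.]
top blue_mat 0.7 0.01 [ 452. -255.] [108. 110.]
top cork_mat 0.51 0.011 [515. 218.] [135.  32.]
top amber_jar 0.82 0.121 [789.  -5.] [71. 69.]
top flat_brush 0.58 0.019 [662. 404.] [183.  47.]
top tweezers 0.77 0.01 [ 658. -381.] [ 25. 128.]
scene statuette 0.63 0.111 [476. 233.] [18. 26.]
scene plinth 0.95 0.038 [473. 234.] [59. 62.]
scene red_vase 0.82 0.083 [667. 115.] [36. 42.]
scene blue_jar 0.98 0.079 [ 457. -261.] [34. 35.]
scene red_mat 0.94 0.004 [674.  62.] [105. 236.]
scene blue_mat 0.83 0.004 [ 454. -260.] [110. 111.]
scene cork_mat 0.7 0.004 [475. 232.] [111. 113.]
scene amber_jar 0.66 0.114 [792. -10.] [71. 74.]
scene flat_brush 0.76 0.012 [661. 402.] [187.  54.]
scene tweezers 0.71 0.005 [ 659. -383.] [137.  27.]
```

```bash
python3 -c "
from rig import ticket
print(ticket.finish_job())"
```

```text
the job is handed in; nothing more can be done
None
```

I swapped the vase and jar, set the plinth on the cork mat and stood the statuette on the plinth, each within about 3 mm of centre. The arm has let go of everything, and the job is handed in at about 43 s, but I viewed 17 pictures where 14 were allowed.

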